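# Fit the pull post and click the board shuttle into its notch

### The job

The blue board shuttle has lost its pull post: of the two brass-headed posts in the black rack only one fits its hole, so find out which by trying, seat that one fully in the shuttle and see that the other ends up fully home in the rack. Then slide the shuttle by the seated post gently along its rail towards the yellow mark until you feel its ball click into the notch, without running on past it. Finish still gripping the post, with the shuttle resting in the notch, and leave everything else on the bench where it is.

Things in the scene. Friction and masses are not known exactly. Their poses are not given: they have to be found in the camera images.
- post_a: One of two pull posts, alike while in the rack: round brass head 26 mm wide, 36 mm high, over a round steel shaft 22 mm long with bevelled foot; 120 g. One shaft is 14 mm thick and fits the shuttle's hole, the other is 18 mm and does not. Origin: centre of the shaft's foot, z up the post. The head's underside (z = 22 mm) rests on the rim of the hole, in rack and shuttle alike.
- post_b: The other pull post; same head, same lengths, same origin as post_a (the thicker or the thinner shaft: try it).
- rack_hole0 (a point): Centre of the mouth of one hole of the black rack (block 150 x 56 mm, 30 mm high, fixed). Both holes are 22 mm wide, go right through, and are 84 mm apart; either post fits either hole.
- rack_hole1 (a point): Centre of the mouth of the rack's other hole.
- socket (a point): Centre of the mouth of the shuttle's round through hole, 16 mm wide with a 1.5 mm bevel, on the shuttle's top, 50 mm above the bench. The hole lies in the half of the shuttle away from the steel strip, 25 mm from its middle. Axes: y along the rail, the way to slide; x towards the strip; z up.
- board (a point): The green circuit board, 44 x 70 mm, that the shuttle (blue block, 100 mm across the rail, 80 mm along it, 28 mm thick) carries on the half next to the strip. This point: middle of its underside, on the shuttle's top; its parts stand up to 9 mm above that top. Its edge is 29 mm from the hole's centre.
- ball_seat (a point): Point on the shuttle: centre of the spring-loaded 10 mm steel ball in its long edge when the ball sits in the notch; 38 mm above the bench. Same axes as socket; 79 mm from the hole's centre along x.
- notch (a point): Centre that the ball takes when clicked into the V notch (10 mm wide, 5 mm deep) of the steel strip clamped along the fixture, 38 mm above the bench; ball_seat and notch then coincide. Its place along the rail differs each run. y along the rail, the way to slide. Behind it: a yellow block and a grey probe block with brass pins, 66 mm above the bench at most, near face 36 mm beyond the notch.
- shuttle (a joint): How far the shuttle has slid from the loading end, m, 0 to 0.22; starts at 0 to 0.05, the notch lies 70 to 180 mm further on. Friction is 1.5 to 3 N; over the last 5 mm the ball pulls the shuttle into the notch with up to about 8 N; 7 to 11 N pushes it on and out.
- spool: Bystander, loose: solder spool standing on end, 60 mm across, 50 mm high, red flanges, silver winding. Origin at the middle of its underside. Leave it where it is.
- spare_board: Bystander, loose: black circuit board 85 x 110 mm lying on four brass stand-offs, about 22 mm high in all. Origin at the middle of its underside. Leave it where it is.
- flux: Bystander, loose: small amber bottle with white cap, 40 mm across, 85 mm high. Origin at the middle of its underside. Leave it where it is.
- driver: Bystander, loose: green-handled screwdriver, 160 mm long, lying flat. Origin at the middle of its underside. Leave it where it is.
- parts_tray: Bystander, loose: open blue tray 100 x 140 x 28 mm. Origin at the middle of its underside. Leave it where it is.
- tin: Bystander, loose: open steel cup, 68 mm across, 40 mm high. Origin at the middle of its underside. Leave it where it is.
Things that resemble listed ones, but are neither listed nor needed, are in the scene too. What is shaped like the post_a but purple is not meant. Of the things that look like the part that bears rack_hole0, take the one that is farthest from the robot's base at the start.

How it is judged:
On the way, in this order (a step that is already met when the one before it is completed fails the run):
1. the post that fits is fully seated in the shuttle's hole (((horizontal distance between post_a and socket below 0.004 m and z of post_a in the frame of socket below -0.0185 m and angle between post_a's own z axis and vertical below 0.12 rad) or (horizontal distance between post_b and socket below 0.004 m and z of post_b in the frame of socket below -0.0185 m and angle between post_b's own z axis and vertical below 0.12 rad))), for 0.2 s.
2. gripped by the seated post, the shuttle's ball is in the notch (y of ball_seat in the frame of notch between -0.0035 and 0.0035 m and ((horizontal distance between post_a and socket below 0.004 m and z of post_a in the frame of socket below -0.0185 m and angle between post_a's own z axis and vertical below 0.12 rad and contact force between the fingers and post_a above 1 N) or (horizontal distance between post_b and socket below 0.004 m and z of post_b in the frame of socket below -0.0185 m and angle between post_b's own z axis and vertical below 0.12 rad and contact force between the fingers and post_b above 1 N))), for 0.3 s.
At the end, for the whole second after the job is handed in: Fitting post seated: foot 18.5 mm or more below the shuttle's top, within 4 mm of the hole's axis, upright, gripped with over 3 N. Shuttle at rest, ball_seat within 3.5 mm of notch along the rail. Other post upright and home in a rack hole (18 mm deep, within 6 mm) (y of ball_seat in the frame of notch between -0.0035 and 0.0035 m and velocity of joint shuttle between -0.01 and 0.01 m/s and ((horizontal distance between post_a and socket below 0.004 m and z of post_a in the frame of socket below -0.0185 m and angle between post_a's own z axis and vertical below 0.12 rad and contact force between the fingers and post_a above 3 N and angle between post_b's own z axis and vertical below 0.2 rad and ((horizontal distance between post_b and rack_hole0 below 0.006 m and z of post_b in the frame of rack_hole0 below -0.018 m) or (horizontal distance between post_b and rack_hole1 below 0.006 m and z of post_b in the frame of rack_hole1 below -0.018 m))) or (horizontal distance between post_b and socket below 0.004 m and z of post_b in the frame of socket below -0.0185 m and angle between post_b's own z axis and vertical below 0.12 rad and contact force between the fingers and post_b above 3 N and angle between post_a's own z axis and vertical below 0.2 rad and ((horizontal distance between post_a and rack_hole0 below 0.006 m and z of post_a in the frame of rack_hole0 below -0.018 m) or (horizontal distance between post_a and rack_hole1 below 0.006 m and z of post_a in the frame of rack_hole1 below -0.018 m))))); the arm keeps its last pose, push and grip.
It fails at once if the shuttle is pushed on out of the notch (more than 8 mm past it) (y of ball_seat in the frame of notch above 0.008 m).
It fails at once if a bystander is shifted by more than 30 mm (distance of any of spool, spare_board, flux, driver, parts_tray, tin from where it was at the start of the episode above 0.03 m).
It also fails if it takes over 64 s, if anything falls off the work surface, if the arm or the gripper's body presses on something with over 40 N, if the wrist force passes 120 N, or if a joint passes its speed limit or range.

### The arm

A 6-joint arm with a two-finger parallel gripper is mounted at the origin on the work surface. World frame = base frame: x ahead of the robot, y to its left, z up, the work surface at z = 0. Lengths are in m, angles in rad, forces in N, time in s.
With the tool pointing down it reaches from about 0.275 to 0.975 m from the base axis. Payload 8.4 kg.
Tool frame: the origin (TCP) lies at the very end of the fingers, on their centre line; the grasp point (between the pads) lies 19 mm behind it (manip.hold_point_z is the z of the grasp point in the tool frame, in m); z points along the fingers, y is the direction in which the jaws open and shut (so a half turn about z gives the same grasp; the last joint's range is limited). The gripper opens to 92 mm and grips with 3 to 60 N. Pads are 20 mm wide; open, the fingers measure 128 mm over their backs; the gripper's body (75 mm by 189 mm) begins 69 mm behind the grasp point.
Start: joints at [1.328, 0.353, 1.633, -0, 1.155, -0.002], TCP at [0.149, 0.607, 0.215] pointing down, gripper open.
Joint ranges: [-2.63, 2.63], [-0.92, 2.1], [0.06, 2.66], [-1.3, 4.44], [0, 2.69], [-3.02, 3.02]. Speed limits (rad/s): [2.22, 2.22, 2.79, 3.14, 3.14, 3.14].

### API

Orientations are given as a unit quaternion [w, x, y, z].
In Python, from rig import manip, hand, planner, cams gives the robot as it stands. The module is installed in compiled form; this text tells all that it offers. Calls block until the motion is done:
- manip.move_ptp(position, orientation): joint-space move of the TCP to a pose.
- manip.line_to(position, feed=0.15, ori=None, max_force=None): straight line of the TCP; ori=None keeps the orientation; feed is the mean speed in m/s. With max_force (N) it stops when the force on the tool has changed by that much, and returns True; else False.
- manip.move_j(angles): joint-space move.
- hand.command_gripper(opening, newtons=None): finger opening in m; newtons is the grip in N (None keeps the last); returns when the fingers have stopped.
- manip.pause(seconds).
- planner.inverse_kinematics(position, orientation): joint angles nearest the present ones, or None.
- manip.read_state(): the state.
- cams.read_camera(name): name is "scene" or "top" or "wrist"; returns the picture (400x640x3 uint8, red, green, blue); there is no depth.
- cams.camera_model(name): a dict with "fx", "fy", "cx", "cy" (pixels), "R" (3x3) and "t" (3): a world point X has camera coordinates R X + t. Camera axes: x right, y down, z forward; pixel columns grow to the right and rows downward; lengths in m; the calibration is good to about 2 mm. A picture is of the moment at which its call begins: read the wrist's pose just before it. camera_model takes no time and is no camera call; for the wrist camera it gives the pose at the moment of the call.
A pose or a line that the arm cannot do raises manip.IKError and nothing moves.
- manip.sign_off(): hands the job in, once; it reports no verdict.
The state is a dict: "t": time; "q": joint angles; "joint_vel": joint speeds; "tau": joint torques, N m; "tool_pos": TCP position; "tool_rot": TCP orientation; "wrist_force": force on the tool from outside, world axes, zero at the start; "torque": the same for the moment, N m; "opening": finger opening in m.
Only numpy, scipy, OpenCV 4.12 (cv2) and the standard library are available. Lean on these libraries where they do the work, as an engineer would, in place of code of your own. Each camera call takes 0.05 s, during which the arm holds its last target.

## Working session

There is one attempt and no reset: what is moved stays moved. The work goes in short steps, each a Python script; the robot and the scene stay as the last script left them, time stands still between calls to the robot, and variables do not carry over. Pictures are saved under pics/ and viewed, and the job is handed in when it is done.

```bash
mkdir -p pics; ls
python3 - <<'E'
from rig import manip, hand, planner, cams
import cv2
s=manip.read_state();print(s['t'],s['tool_pos'],s['tool_rot'],s['opening'],manip.hold_point_z)
for n in ("scene","top","wrist"):
    im=cams.read_camera(n);cv2.imwrite(f"pics/{n}0.png",im[:,:,::-1])
    m=cams.camera_model(n);print(n,m)
E
```

```text
pics
0.0 [0.14893272 0.60649002 0.21387579] [-7.68188459e-05  1.20090895e-01  9.92762668e-01 -6.75228801e-04] 0.09157513719972174 -0.0187
scene {'fx': 430.405692485074, 'fy': 430.405692485074, 'cx': 322.0610749256981, 'cy': 192.9434302930058, 'R': array([[-0.48006664,  0.87717407,  0.01008334],
       [ 0.61139454,  0.34280738, -0.71321793],
       [-0.62907292, -0.33622724, -0.70086982]]), 't': array([ 0.23130397, -0.25927319,  1.47336841])}
top {'fx': 433.4024338610901, 'fy': 433.4024338610901, 'cx': 309.3919337551569, 'cy': 196.40516913365596, 'R': array([[-0.01885991, -0.99981885, -0.00256345],
       [-0.99643633,  0.01900681, -0.08217893],
       [ 0.08221276,  0.00100443, -0.99661429]]), 't': array([-0.01293453,  0.52028797,  1.40491583])}
wrist {'fx': 288.5543798607172, 'fy': 288.5543798607172, 'cx': 319.8989060479899, 'cy': 200.74264616603224, 'R': array([[ 2.39324911e-01,  9.70939468e-01, -3.69744317e-04],
       [ 9.31216006e-01, -2.29425710e-01,  2.83197095e-01],
       [ 2.74882408e-01, -6.81204313e-02, -9.59061660e-01]]), 't': array([-0.62410911, -0.02976996,  0.39155124])}
```

View pics/scene0.png

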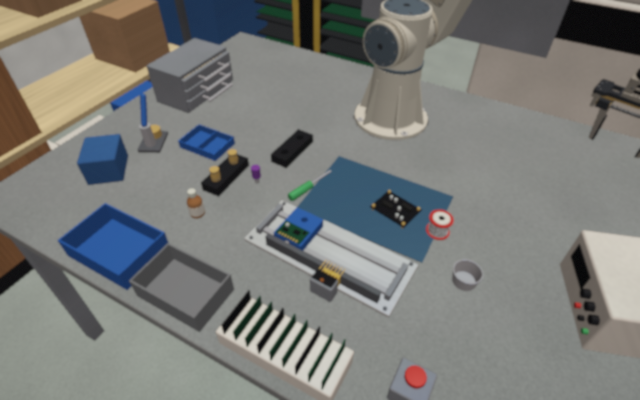

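View pics/top0.png

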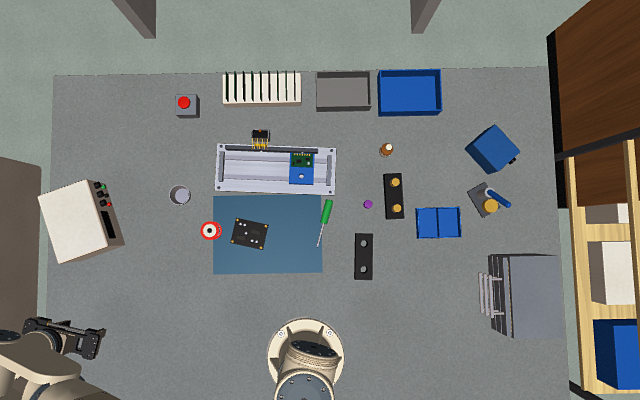

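View pics/wrist0.png

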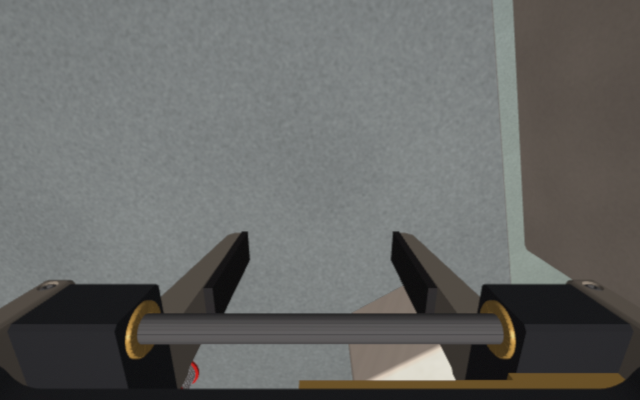

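The two black racks are at top px (394,196), holding two brass heads, and (363,257), which is empty. The first is farther from the base at (305,355), so it's the one meant. The purple lookalike is at (368,204). I'll enlarge that area to confirm.

Run:
```python
import cv2
im=cv2.imread("pics/top0.png")
cv2.imwrite("pics/top_cropR.png",cv2.resize(im[160:290,340:420],None,fx=4.5,fy=4.5,interpolation=cv2.INTER_CUBIC))
cv2.imwrite("pics/top_cropF.png",cv2.resize(im[120:205,205:345],None,fx=5.5,fy=5.5,interpolation=cv2.INTER_CUBIC))
```

```text
(no output)
```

View pics/top_cropR.png

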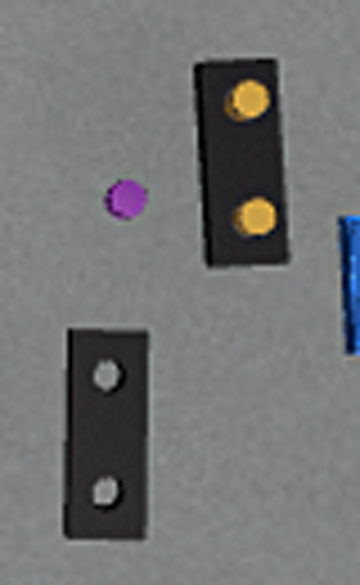

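View pics/top_cropF.png

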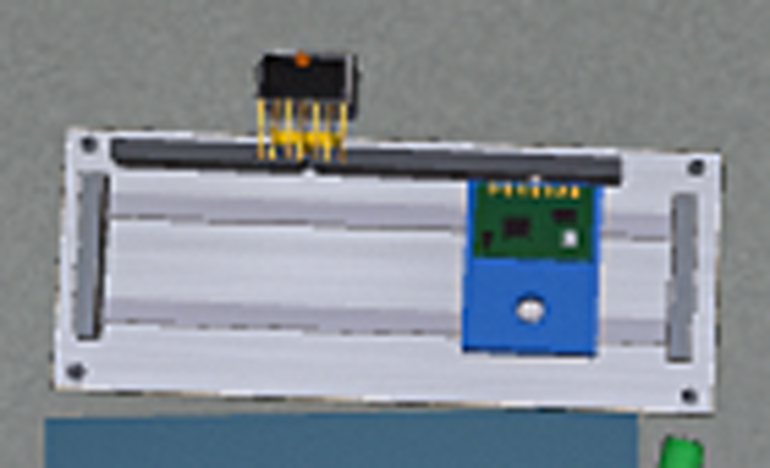

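Confirmed: in the crop, the rack with the two brass heads is the far one. The notch shows as a dark V in the strip at about px (261.5,150), and the hole as a bright spot at about (301,176). Next I'll get coarse positions and then look with the wrist camera.

```bash
cat > h.py <<'E'
from rig import manip, hand, planner, cams
import numpy as np, cv2
from scipy.spatial.transform import Rotation as Ro
def ray(m,px,z):
    d=m['R'].T@np.array([(px[0]-m['cx'])/m['fx'],(px[1]-m['cy'])/m['fy'],1]); c=-m['R'].T@m['t']
    return c+d*(z-c[2])/d[2]
def proj(m,X):
    p=m['R']@np.array(X)+m['t'];return p[:2]/p[2]*m['fx']+[m['cx'],m['cy']]
def down(yaw):  # jaw axis (tool y) direction in the world xy at angle yaw
    y=np.array([np.cos(yaw),np.sin(yaw),0]);z=np.array([0,0,-1.]);x=np.cross(y,z)
    q=Ro.from_matrix(np.c_[x,y,z]).as_quat();return [q[3],*q[:3]]
def snap(name,n=None):
    m=cams.camera_model(name);im=cams.read_camera(name)[:,:,::-1].copy()
    if n: cv2.imwrite(f"pics/{n}.png",im)
    return m,im
def blobs(im,lo,hi,amin=20):
    k=cv2.inRange(cv2.cvtColor(im,cv2.COLOR_BGR2HSV),lo,hi)
    n,l,st,c=cv2.connectedComponentsWithStats(k)
    return [(c[i].round(2),st[i]) for i in range(1,n) if st[i][4]>=amin],k
def st():
    s=manip.read_state();print('t%.2f'%s['t'],'pos',s['tool_pos'].round(4),'F',np.round(s['wrist_force'],2),'T',np.round(s['torque'],2),'op',round(s['opening'],4));return s
E
python3 - <<'E'
from h import *
m=cams.camera_model("top");im=cv2.imread("pics/top0.png")
b,k=blobs(im,(12,110,110),(32,255,255),20)
for c,s in b: print('brass',c,s,ray(m,c,.064).round(4))
b,k=blobs(im,(100,150,80),(118,255,255),60)
for c,s in b: print('blue',c,s)
for n,p,z in [('socket',(205+531/5.5,120+308/5.5),.05),('notch',(205+311/5.5,120+167/5.5),.045),
 ('strL',(205+112/5.5,120+142/5.5),.045),('strR',(205+620/5.5,120+160/5.5),.045),
 ('rackTL',(340+195/4.5,160+62/4.5),.03),('rackBL',(340+207/4.5,160+265/4.5),.03),('rackTR',(340+277/4.5,160+60/4.5),.03),('rackBR',(340+289/4.5,160+262/4.5),.03),
 ('purple',(368,204),.03),('flux',(387,148),.085),('shBL',(205+463/5.5,120+352/5.5),.05),('shBR',(205+597/5.5,120+355/5.5),.05)]:
    print(n,ray(m,p,z).round(4))
print(down(0),down(1.57))
E
```

```text
brass [260.62 144.36] [254 139  14  10  55] [0.6878 0.1313 0.064 ]
brass [385.85 149.95] [381 144  12  11  65] [ 0.6618 -0.2718  0.064 ]
brass [395.3  181.58] [392 178   8   9  53] [ 0.5588 -0.2986  0.064 ]
brass [490.68 205.26] [484 199  14  14 151] [ 0.4771 -0.5993  0.064 ]
brass [396.71 207.65] [393 204   8   8  52] [ 0.4752 -0.3001  0.064 ]
brass [624. 225.] [615 224  15   7  21] [ 0.4065 -1.018   0.064 ]
brass [615.   239.73] [601 238  28   3  30] [ 0.3606 -0.986   0.064 ]
brass [618.6  305.35] [606 305  30   3  43] [ 0.1568 -0.9816  0.064 ]
brass [611.43 317.81] [596 317  30   2  37] [ 0.1191 -0.9563  0.064 ]
brass [625.46 390.72] [611 387  29   6  72] [-0.1011 -0.9826  0.064 ]
blue [408.71  92.27] [ 379   69   63   47 2524]
blue [496.03 147.53] [ 473  125   47   46 1133]
blue [300.76 173.82] [289 152  25  33 423]
blue [498.88 198.25] [487 190  24  18 137]
blue [437.57 222.25] [ 416  207   44   32 1197]
blue [626.76 356.46] [ 613  325   27   65 1522]
socket [0.5843 0.0013 0.05  ]
notch [0.6718 0.1306 0.045 ]
strL [0.6892 0.2487 0.045 ]
strR [ 0.6725 -0.053   0.045 ]
rackTL [ 0.5892 -0.267   0.03  ]
rackBL [ 0.441  -0.2708  0.03  ]
rackTR [ 0.5895 -0.3268  0.03  ]
rackBR [ 0.4421 -0.3301  0.03  ]
purple [ 0.4907 -0.2137  0.03  ]
flux [ 0.664  -0.2719  0.085 ]
shBL [0.5591 0.0417 0.05  ]
shBR [ 0.5558 -0.037   0.05  ]
[np.float64(0.0), np.float64(0.7071067811865475), np.float64(0.7071067811865475), np.float64(0.0)] [np.float64(0.0), np.float64(0.00039816338692786663), np.float64(0.9999999207329555), np.float64(0.0)]
```

Run:
```python
from h import *
m=cams.camera_model("wrist");s=manip.read_state()
Rt=Ro.from_quat(np.r_[s['tool_rot'][1:],s['tool_rot'][0]]).as_matrix()
C=-m['R'].T@m['t'];print('cam in tool',(Rt.T@(C-s['tool_pos'])).round(4),'axis in tool',(Rt.T@m['R'][2]).round(3))
yaw=1.515
manip.move_ptp([0.50,0.02,0.17],down(yaw)); s=st();print(s['q'].round(2))
m,im=snap("wrist","w1")
print(proj(m,[.5843,.0013,.05]),proj(m,[.6718,.1306,.045]))
```

```text
cam in tool [ 0.0818 -0.0005 -0.1696] axis in tool [-0.283  0.     0.959]
t2.58 pos [0.5001 0.0206 0.17  ] F [ 1.02  0.38 -0.1 ] T [ 0.04 -0.   -0.03] op 0.0918
[ 0.04  0.21  1.94  0.    0.99 -1.48]
[307.01568887 269.96605619] [417.61194381 326.19839605]
```

View pics/w1.png

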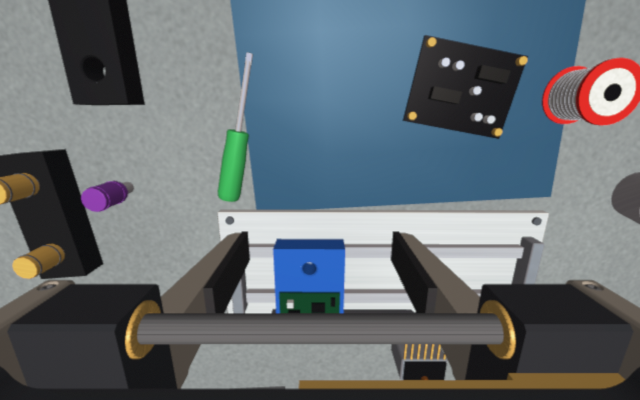

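The wrist view shows the shuttle hole at about (309,268), against a prediction of (307,270) from the top camera. That agrees to within about 2 mm. Next: the rack view.

Run:
```python
from h import *
im=cv2.imread("pics/w1.png");m=cams.camera_model("wrist")
hsv=cv2.cvtColor(im,cv2.COLOR_BGR2HSV)
r=hsv[255:285,290:330];k=((r[:,:,2]<95)).astype(np.uint8)
n,l,sta,c=cv2.connectedComponentsWithStats(k);print([(c[i]+[290,255],sta[i]) for i in range(1,n) if sta[i][4]>10])
cv2.imwrite("pics/w1c.png",cv2.resize(im[230:330,260:360],None,fx=6,fy=6,interpolation=cv2.INTER_CUBIC))
for i in range(1,n):
    if sta[i][4]>60: print('socket',ray(m,c[i]+[290,255],.05).round(4))
manip.move_ptp([0.45,-0.30,0.15],down(1.585)); s=st();
m,im=snap("wrist","w2")
print(proj(m,[.5588,-.2986,.066]),proj(m,[.4752,-.3001,.066]))
b,k=blobs(im,(10,90,90),(32,255,255),60)
for c,q in b: print('brass',c,q)
```

```text
[]
t3.87 pos [ 0.4504 -0.2992  0.15  ] F [-0.87 -0.32  0.66] T [0.   0.03 0.01] op 0.0914
[318.96986484 308.0925223 ] [318.51569435 232.81077258]
brass [ 29.56 214.91] [   0  193   62   46 2166]
brass [318.15 225.73] [305 207  28  36 761]
brass [319.27 296.72] [307 277  26  37 752]
brass [137.72 330.64] [125 302  35  57 897]
brass [507.79 332.47] [494 302  22  57 438]
brass [461.77 380.45] [ 299  358  326   31 4117]
```

View pics/w2.png

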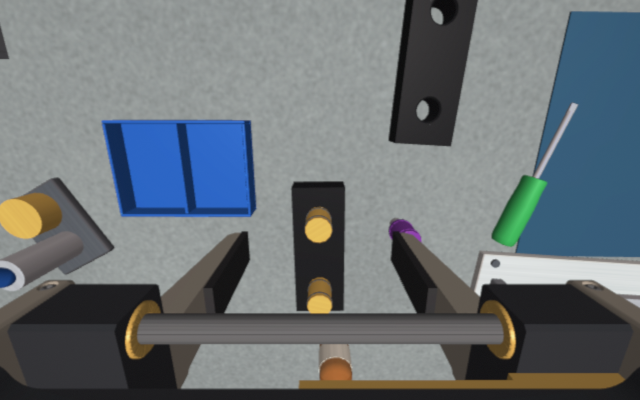

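View pics/w1c.png

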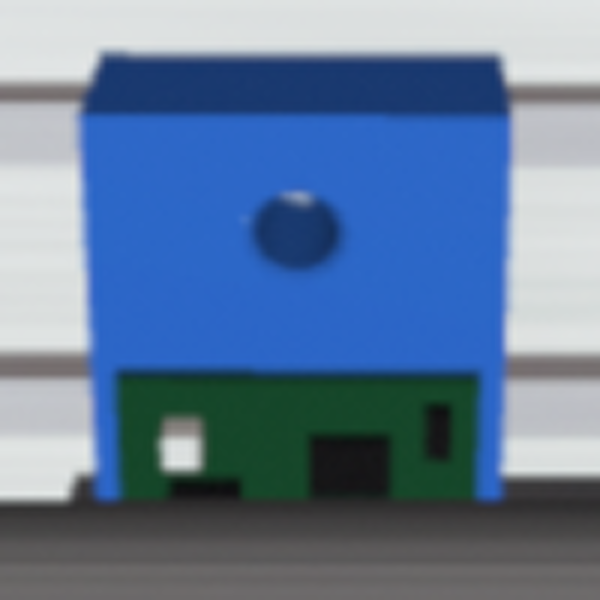

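Crop: the hole's centre is at w1 (309.4,268.3). Next I'll get the light head tops in w2.

Run:
```python
from h import *
im=cv2.imread("pics/w2.png");m=cams.camera_model("wrist")
hsv=cv2.cvtColor(im,cv2.COLOR_BGR2HSV)
k=cv2.inRange(hsv,(10,90,205),(32,255,255))
cs,_=cv2.findContours(k,cv2.RETR_EXTERNAL,cv2.CHAIN_APPROX_NONE)
for c in cs:
    if cv2.contourArea(c)>150:
        (x,y),ax,a=cv2.fitEllipse(c);print((round(x,1),round(y,1)),ax,ray(m,(x,y),.066).round(4))
cv2.imwrite("pics/w2c.png",cv2.resize(im[180:320,280:360],None,fx=4,fy=4,interpolation=cv2.INTER_CUBIC))
# socket from w1: pose of TCP at w1 via rigid transform
s=manip.read_state();Rt=Ro.from_quat(np.r_[s['tool_rot'][1:],s['tool_rot'][0]]).as_matrix()
C=Rt.T@((-m['R'].T@m['t'])-s['tool_pos']);Rc=m['R']@Rt
np.savez('camtool.npz',C=C,Rc=Rc)
q=down(1.515);R1=Ro.from_quat([*q[1:],q[0]]).as_matrix()
R=Rc@R1.T;c=np.array([.5001,.0206,.17])+R1@C
m1=dict(m);m1['R']=R;m1['t']=-R@c
print('check',proj(m1,[.5843,.0013,.05]))
print('socket w',ray(m1,(309.4,268.3),.05).round(4))
for p in [(274,249),(343.5,249)]: print('corner',ray(m1,p,.05).round(4))
```

```text
(319.2, 304.5) (17.174806594848633, 23.058937072753906) [ 0.5547 -0.2981  0.066 ]
(318.0, 229.6) (23.00298500061035, 24.384384155273438) [ 0.4721 -0.3004  0.066 ]
(19.5, 218.5) (33.304962158203125, 44.995941162109375) [ 0.4648 -0.579   0.066 ]
check [306.97783522 270.0305561 ]
socket w [0.5823 0.0042 0.05  ]
corner [ 0.5563 -0.0331  0.05  ]
corner [0.5607 0.0433 0.05  ]
```

View pics/w2c.png

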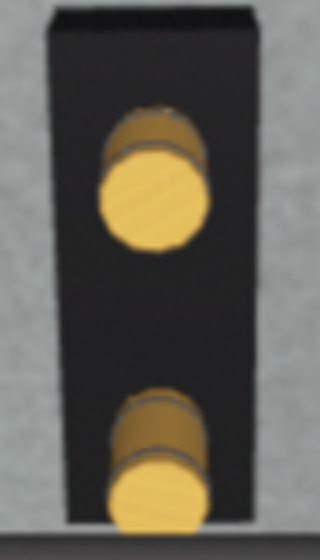

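Near post: wrist gives (0.472,-0.300), top gives (0.475,-0.300). Socket mean is about (0.583,0.003). I'll try the near post first.

Run:
```python
from h import *
Y=1.515
hand.command_gripper(0.06,25)
manip.move_ptp([.4735,-.3004,.11],down(Y))
print(manip.line_to([.4735,-.3004,.038],feed=.12,max_force=8)); st()
hand.command_gripper(0.0,25); st()
manip.line_to([.4735,-.3004,.115],feed=.15); st()
manip.line_to([.5833,.003,.115],feed=.3); st()
manip.line_to([.5833,.003,.086],feed=.15); st()
m,im=snap("wrist","w3")
```

```text
False
t5.61 pos [ 0.4739 -0.3008  0.0388] F [-0.4  -0.02  0.17] T [ 0.03 -0.    0.01] op 0.0601
t6.22 pos [ 0.4736 -0.3005  0.0382] F [-0.12  0.89  2.6 ] T [ 0.1   0.05 -0.02] op 0.0252
t6.89 pos [ 0.473  -0.3001  0.1144] F [ 1.2  -0.64 -1.76] T [0.05 0.01 0.05] op 0.0253
t8.12 pos [0.5826 0.0021 0.1146] F [-0.65 -0.16 -0.74] T [-0.03 -0.03 -0.03] op 0.0252
t8.46 pos [0.5824 0.002  0.0855] F [ 0.62  0.66 -1.41] T [-0.   -0.08 -0.  ] op 0.0254
```

View pics/w3.png

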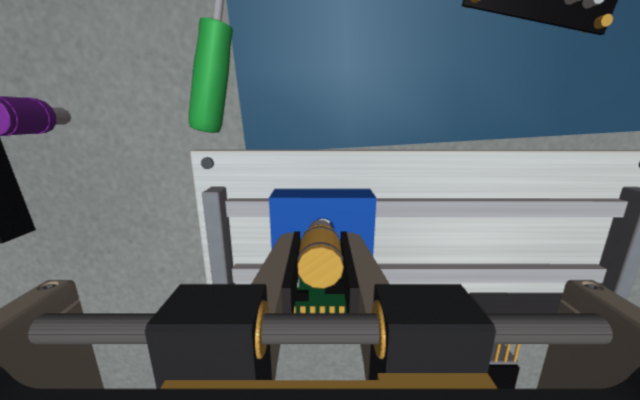

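Run:
```python
import cv2
im=cv2.imread("pics/w3.png")
cv2.imwrite("pics/w3c.png",cv2.resize(im[180:300,255:395],None,fx=5,fy=5,interpolation=cv2.INTER_CUBIC))
from h import *
m=cams.camera_model("wrist")
print(proj(m,[.5833,.003,.05]))
```

```text
[321.12297794 227.3525321 ]
```

View pics/w3c.png

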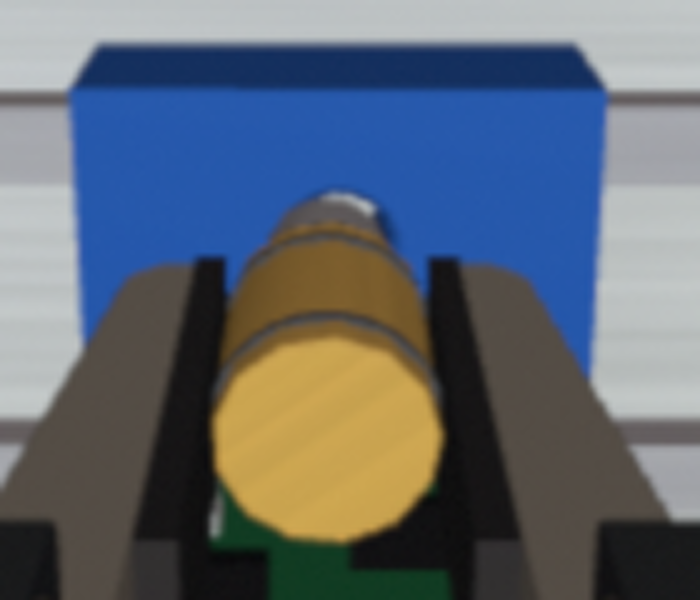

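The shaft sits over the hole, perhaps 1 mm too far towards -y. I'll try a gentle descent. Contact with the rim would come at TCP z of about 0.080, and seated is about 0.058.

Run:
```python
from h import *
st()
manip.line_to([.5840,.0038,.086],feed=.05);st()
print(manip.line_to([.5840,.0038,.0585],feed=.04,max_force=6)); st()
manip.pause(.05);st()
```

```text
t8.51 pos [0.5831 0.0022 0.0862] F [-0.02 -0.11 -0.56] T [-0.03 -0.02  0.02] op 0.0253
t8.76 pos [0.5845 0.0038 0.0867] F [-0.26 -0.15 -1.16] T [ 0.08  0.05 -0.01] op 0.0259
True
t9.13 pos [0.5845 0.0037 0.0777] F [ 0.08 -0.68  2.22] T [-0.09 -0.09 -0.01] op 0.0252
t9.18 pos [0.5845 0.0037 0.0777] F [ 0.06 -0.47  2.81] T [-0.17 -0.07 -0.01] op 0.0254
```

Run:
```python
from h import *
for dx,dy in [(0,0),(.0012,0),(-.0012,0),(0,.0012),(0,-.0012)]:
    manip.line_to([.5842+dx,.0037+dy,.0795],feed=.05)
    r=manip.line_to([.5842+dx,.0037+dy,.0585],feed=.04,max_force=8)
    print(dx,dy,r); s=st()
    if s['tool_pos'][2]<.072: break
m,im=snap("wrist","w4")
cv2.imwrite("pics/w4c.png",cv2.resize(im[180:300,255:395],None,fx=5,fy=5,interpolation=cv2.INTER_CUBIC))
```

```text
0 0 True
t9.67 pos [0.5846 0.0037 0.0778] F [ 0.08 -0.67  4.27] T [0.01 0.17 0.01] op 0.0251
0.0012 0 True
t10.14 pos [0.5848 0.0037 0.0779] F [-1.78 -0.3   4.34] T [ 0.04  0.23 -0.  ] op 0.0257
-0.0012 0 True
t10.60 pos [0.5835 0.0037 0.0793] F [-2.25 -0.44  7.85] T [0.01 0.39 0.  ] op 0.0256
0 0.0012 True
t11.06 pos [0.5845 0.0048 0.0792] F [-0.63 -0.26  6.79] T [-0.05  0.3   0.02] op 0.0255
0 -0.0012 True
t11.54 pos [0.5847 0.0032 0.0778] F [0.49 1.53 3.94] T [0.45 0.02 0.  ] op 0.0252
```

View pics/w4c.png

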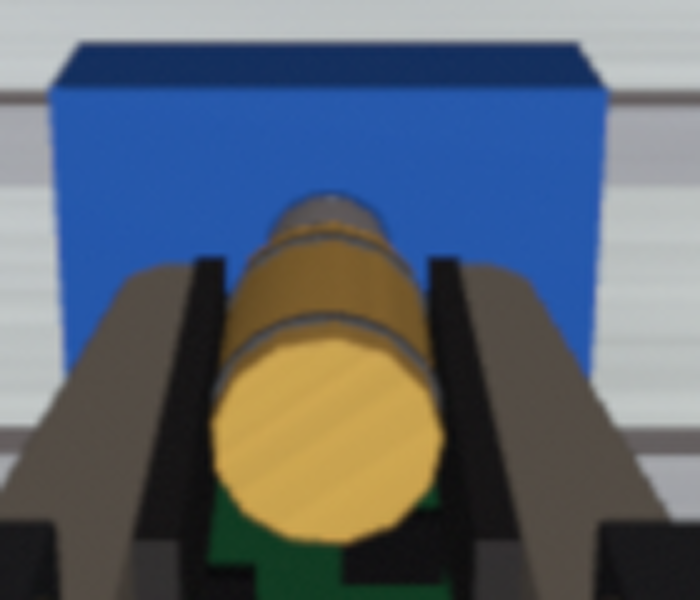

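It self-centres and stops at the same 2 mm depth (TCP z 0.0778) from several offsets, and in the picture its shaft covers the whole mouth. So this is the thick post, and the hole centre is about (0.5847,0.0035). I'll return it to its rack hole and take the other one.

Run:
```python
from h import *
Y=1.515
manip.line_to([.5843,.0035,.115],feed=.15)
manip.line_to([.4736,-.3004,.115],feed=.3)
manip.line_to([.4736,-.3004,.072],feed=.15);st()
r=manip.line_to([.4736,-.3004,.0385],feed=.08,max_force=8);print(r);st()
m,im=snap("wrist","w5")
```

```text
t13.65 pos [ 0.4737 -0.2995  0.0718] F [-0.22 -0.16 -1.73] T [-0.01  0.   -0.06] op 0.0252
True
t14.11 pos [ 0.4732 -0.3001  0.0376] F [-0.69  0.69  5.77] T [0.09 0.01 0.03] op 0.0254
```

View pics/w5.png

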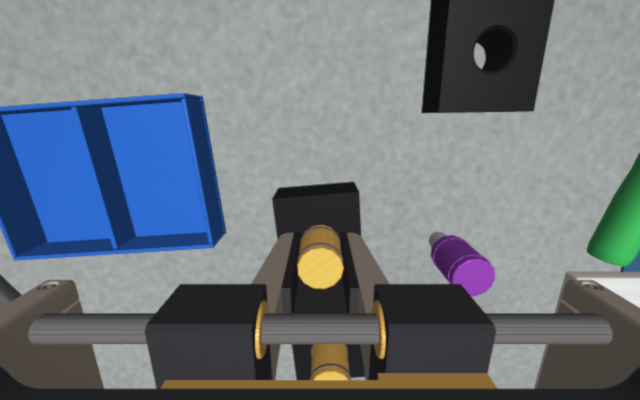

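The post is home in the rack: rim contact at TCP z 0.0376, the same as at pick-up. Now for the far post.

Run:
```python
from h import *
Y=1.515
hand.command_gripper(0.05,25)
manip.line_to([.4736,-.3004,.09],feed=.15)
m,im=snap("wrist","w6")
P=[.5576,-.2989]
manip.line_to([*P,.09],feed=.2)
m,im=snap("wrist","w7")
print(manip.line_to([*P,.038],feed=.12,max_force=8));st()
hand.command_gripper(0.0,25); st()
manip.line_to([*P,.115],feed=.15); st()
m,im=snap("wrist","w8")
a=np.hstack([cv2.imread(f"pics/{n}.png")[170:400,220:420] for n in ("w6","w7","w8")])
cv2.imwrite("pics/w678.png",a)
```

```text
False
t16.45 pos [ 0.5574 -0.299   0.0381] F [-0.04 -0.46 -0.18] T [ 0.04 -0.   -0.01] op 0.05
t16.94 pos [ 0.558  -0.299   0.0386] F [-0.33  0.76  5.23] T [ 0.17  0.07 -0.02] op 0.0251
t17.61 pos [ 0.557  -0.2986  0.1143] F [-0.29 -0.3  -1.28] T [0.02 0.03 0.  ] op 0.0252
```

View pics/w678.png

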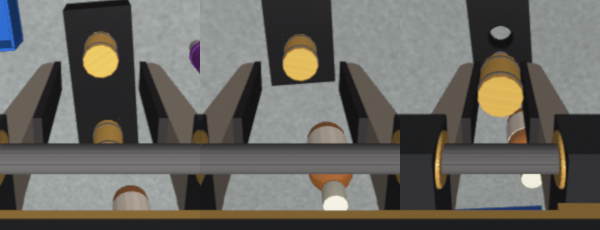

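Run:
```python
from h import *
manip.line_to([.5845,.0036,.115],feed=.3)
manip.line_to([.5845,.0036,.084],feed=.15);st()
for dx,dy in [(0,0),(.0012,0),(-.0012,0),(0,.0012),(0,-.0012)]:
    manip.line_to([.5845+dx,.0036+dy,.0805],feed=.05)
    r=manip.line_to([.5845+dx,.0036+dy,.0575],feed=.04,max_force=8)
    print(dx,dy,r); s=st()
    if s['tool_pos'][2]<.072: break
m,im=snap("wrist","w9")
cv2.imwrite("pics/w9c.png",cv2.resize(im[180:300,255:395],None,fx=5,fy=5,interpolation=cv2.INTER_CUBIC))
```

```text
t19.18 pos [0.5838 0.0026 0.0835] F [ 1.53 -0.18 -0.05] T [0.05 0.01 0.01] op 0.0255
0 0 True
t19.97 pos [0.5841 0.0037 0.0585] F [-0.7  -0.31  5.72] T [-0.02  0.12 -0.01] op 0.0253
```

View pics/w9c.png

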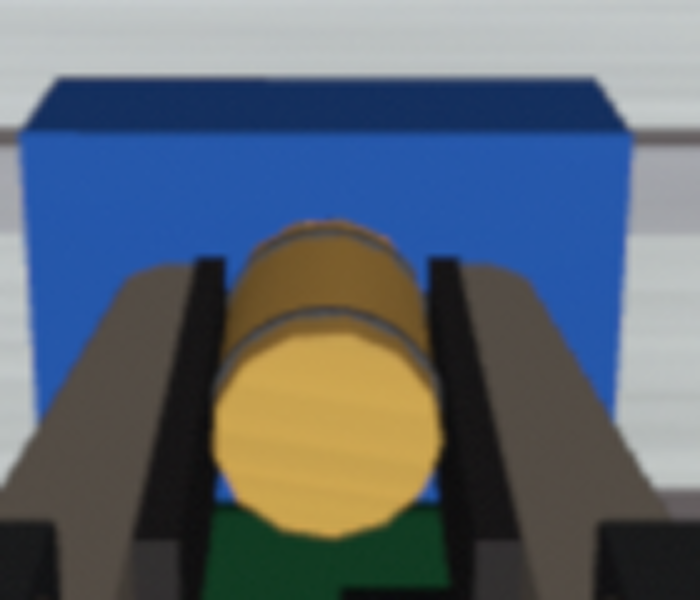

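View pics/w8.png

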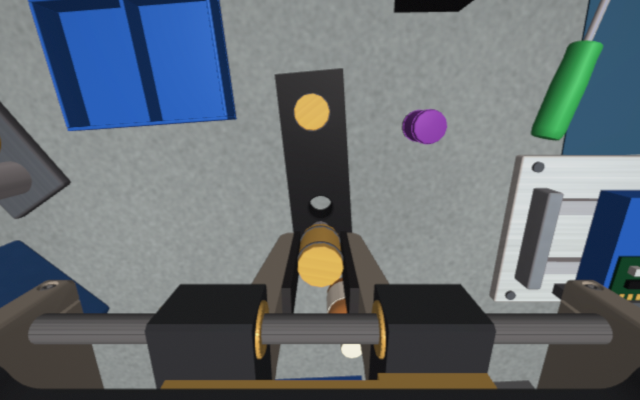

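It drops right in: TCP z 0.0585, head resting on the shuttle, so it is seated. Picture w8 shows the other post upright in its hole at (312,112). Next I'll slide it along the rail direction (0.055,0.998). The top view puts the notch about 134 mm on, so I'll stop short at 118 mm.

Run:
```python
from h import *
d=np.array([.0553,.9985,0]);p0=np.array([.5843,.0037,.0585])
np.savez('sl.npz',d=d,p0=p0)
manip.pause(.2);st()
for a in (.03,.075,.115):
    r=manip.line_to(p0+d*a,feed=.06,max_force=9);print(a,r);s=st()
    if r: break
m,im=snap("top","t1")
cv2.imwrite("pics/t1c.png",cv2.resize(im[120:205,205:345],None,fx=5.5,fy=5.5,interpolation=cv2.INTER_CUBIC))
```

```text
t20.22 pos [0.5841 0.0037 0.0585] F [ 0.22 -0.38  6.2 ] T [0.08 0.09 0.02] op 0.0256
0.03 True
t20.47 pos [0.5844 0.0078 0.0585] F [-0.05  5.31  3.8 ] T [ 0.96 -0.04  0.01] op 0.0255
```

View pics/t1c.png

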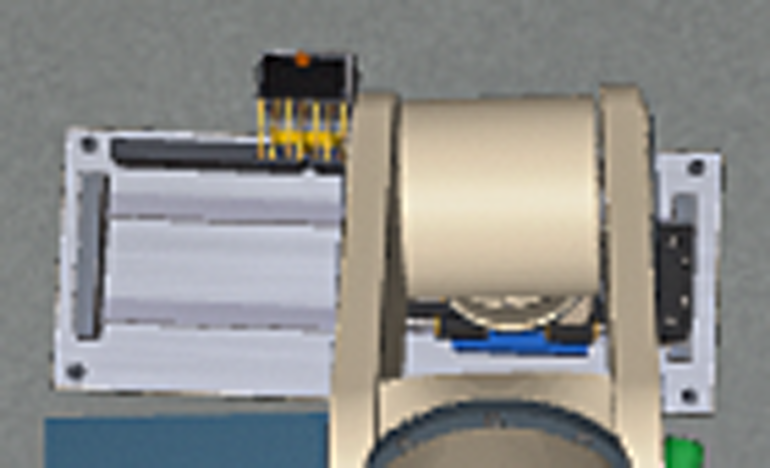

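Run:
```python
from h import *
z=np.load('sl.npz');d=z['d'];p0=z['p0']
st()
for a,f in ((.015,.03),(.05,.05),):
    r=manip.line_to(p0+d*a,feed=f,max_force=14);print(a,r);s=st();manip.pause(.05);st()
    if r: break
```

```text
t20.52 pos [0.5844 0.0077 0.0585] F [0.01 4.71 3.44] T [ 0.96 -0.08  0.02] op 0.0256
0.015 False
t21.06 pos [0.585  0.0181 0.0585] F [-0.49 -3.66  5.14] T [-0.68  0.12 -0.02] op 0.0253
t21.11 pos [0.585  0.0182 0.0585] F [-0.52 -4.18  4.19] T [-0.67  0.13  0.07] op 0.0253
0.05 False
t21.96 pos [0.5871 0.0537 0.0585] F [-1.15 -1.96  4.78] T [-0.36  0.05  0.04] op 0.0259
t22.01 pos [0.5871 0.0537 0.0585] F [-0.37 -2.73  5.26] T [-0.32  0.07  0.01] op 0.0256
```

Run:
```python
from h import *
z=np.load('sl.npz');d=z['d'];p0=z['p0']
r=manip.line_to(p0+d*.116,feed=.06,max_force=14);print(r);st()
m,im=snap("wrist","w10")
for a in np.arange(.1175,.1275,.0015):
    r=manip.line_to(p0+d*a,feed=.02)
    F=[];
    for i in range(3): manip.pause(.02);s=manip.read_state();F.append(s['wrist_force'])
    F=np.mean(F,0);print('a %.4f at %.4f  Falong %.2f lat %.2f z %.2f t %.2f'%(a,(s['tool_pos']-p0)@d,F@d,F[0],F[2],s['t']))
```

```text
False
t23.26 pos [0.5908 0.1194 0.0585] F [ 0.44 -2.83  4.17] T [-0.65 -0.08  0.01] op 0.0252
a 0.1175 at 0.1177  Falong -1.44 lat 1.20 z 3.50 t 23.61
a 0.1190 at 0.1192  Falong -1.51 lat 1.09 z 2.74 t 23.91
a 0.1205 at 0.1206  Falong -2.46 lat 0.85 z 2.86 t 24.21
a 0.1220 at 0.1221  Falong -2.55 lat 1.79 z 2.28 t 24.51
a 0.1235 at 0.1237  Falong -2.24 lat 1.86 z 1.70 t 24.81
a 0.1250 at 0.1252  Falong -1.47 lat 2.20 z 2.25 t 25.11
a 0.1265 at 0.1266  Falong -2.81 lat 2.16 z 2.76 t 25.41
```

View pics/w10.png

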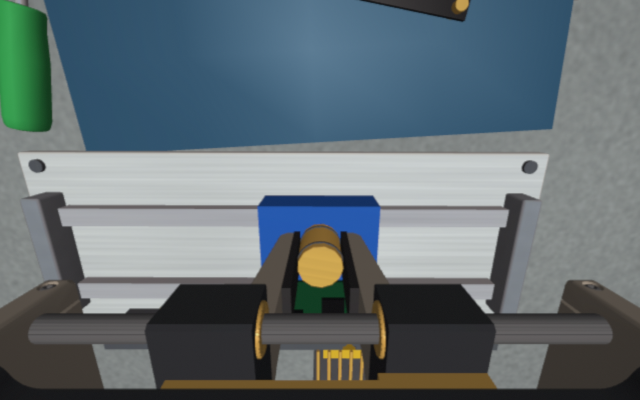

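Steady friction of about -2 N so far and no click yet. I'll continue in 0.7 mm steps. The rule: a pull-in (force going positive), then stop when it falls back to the friction level.

Run:
```python
from h import *
z=np.load('sl.npz');d=z['d'];p0=z['p0']
pulled=False
for a in np.arange(.1275,.1396,.0007):
    r=manip.line_to(p0+d*a,feed=.015)
    F=[];
    for i in range(3): manip.pause(.02);s=manip.read_state();F.append(s['wrist_force'])
    F=np.mean(F,0);f=F@d;print('a %.4f at %.4f  Falong %.2f lat %.2f z %.2f t %.2f'%(a,(s['tool_pos']-p0)@d,f,F[0],F[2],s['t']))
    if f>1.5: pulled=True
    if pulled and f<-1.0: print('click, stop');break
    if f<-5.5: print('resist, stop');break
```

```text
a 0.1275 at 0.1275  Falong -3.00 lat 2.65 z 2.82 t 25.71
a 0.1282 at 0.1280  Falong -4.12 lat 2.23 z 2.79 t 26.01
a 0.1289 at 0.1288  Falong -3.95 lat 2.11 z 2.67 t 26.31
a 0.1296 at 0.1295  Falong -4.84 lat 2.53 z 2.46 t 26.61
a 0.1303 at 0.1301  Falong -4.79 lat 2.46 z 2.41 t 26.91
a 0.1310 at 0.1310  Falong -3.86 lat 2.36 z 2.64 t 27.21
a 0.1317 at 0.1316  Falong -4.29 lat 2.46 z 3.10 t 27.51
a 0.1324 at 0.1323  Falong -4.73 lat 2.12 z 3.54 t 27.81
a 0.1331 at 0.1331  Falong -4.17 lat 2.54 z 2.94 t 28.11
a 0.1338 at 0.1338  Falong -4.20 lat 2.82 z 2.75 t 28.41
a 0.1345 at 0.1347  Falong -3.69 lat 2.27 z 2.56 t 28.71
a 0.1352 at 0.1356  Falong -1.35 lat 2.62 z 2.47 t 29.01
a 0.1359 at 0.1363  Falong -0.26 lat 2.62 z 1.34 t 29.31
a 0.1366 at 0.1369  Falong 0.76 lat 2.83 z 1.77 t 29.61
a 0.1373 at 0.1375  Falong 1.23 lat 2.95 z 1.88 t 29.91
a 0.1380 at 0.1382  Falong 1.80 lat 2.54 z 1.58 t 30.21
a 0.1387 at 0.1388  Falong 1.55 lat 2.63 z 1.34 t 30.51
a 0.1394 at 0.1392  Falong -1.16 lat 2.50 z 2.33 t 30.81
click, stop
```

The click is clear. From 135 mm the force swings from -4 N to +1.8 N (ball pulling in), then falls back to -1.2 N at 139.2 mm, which fits a 5 mm pull-in range. I'll move on another 0.4 mm and check.

Run:
```python
from h import *
z=np.load('sl.npz');d=z['d'];p0=z['p0']
manip.line_to(p0+d*.1398,feed=.015); hand.command_gripper(0.0,25)
for i in range(4):
    manip.pause(.1);s=manip.read_state();print('%.4f F %.2f'%((s['tool_pos']-p0)@d,s['wrist_force']@d))
st()
m,w=snap("wrist","w11");m,im=snap("top","t2");snap("scene","s2")
sc=cv2.imread("pics/s2.png")
cv2.imwrite("pics/chk.png",np.hstack([cv2.resize(im[130:240,210:410],None,fx=2.2,fy=2.2,interpolation=cv2.INTER_CUBIC)[:242],cv2.resize(sc[140:300,180:400],(333,242),interpolation=cv2.INTER_CUBIC)]))
```

```text
0.1394 F -4.85
0.1394 F -4.80
0.1394 F -4.40
0.1394 F -5.12
t31.68 pos [0.592  0.1429 0.0585] F [ 2.7  -5.28  3.92] T [-0.88 -0.49  0.02] op 0.0257
```

View pics/chk.png

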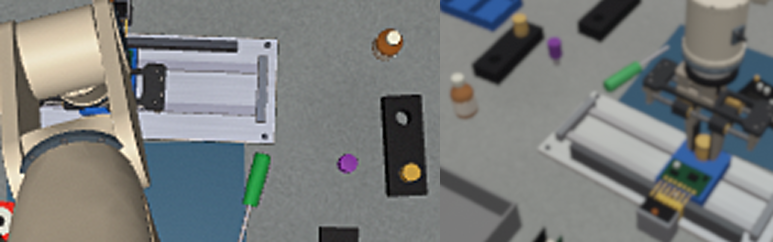

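View pics/w11.png

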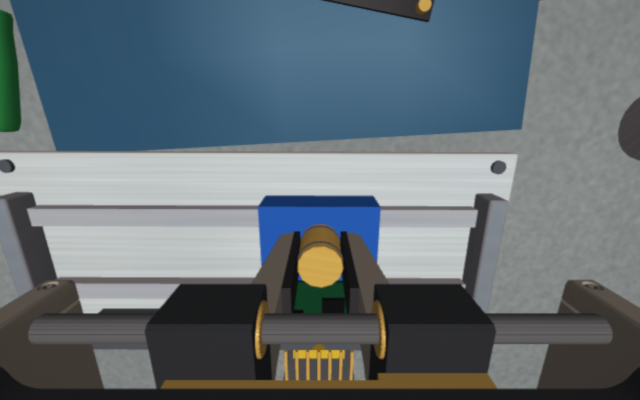

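Run:
```python
from h import *
z=np.load('sl.npz');d=z['d'];p0=z['p0']
a=cv2.imread("pics/top0.png");b=cv2.imread("pics/t2.png")
for im in(a,b):
    for c,s in blobs(im,(12,110,110),(32,255,255),30)[0]:
        if 375<c[0]<410 : print(c,s)
    print()
manip.line_to(p0+d*.1395,feed=.01);manip.pause(.2);s=st();print((s['tool_pos']-p0)@d,s['wrist_force']@d)
manip.sign_off()
```

```text
[385.85 149.95] [381 144  12  11  65]
[395.3  181.58] [392 178   8   9  53]
[396.71 207.65] [393 204   8   8  52]

[385.85 149.9 ] [381 144  12  11  62]
[396.62 207.77] [393 204   8   8  52]

t32.27 pos [0.592  0.1429 0.0585] F [ 2.94 -3.65  4.58] T [-0.8  -0.45 -0.02] op 0.0257
0.13941715801439608 -3.4829963964758934
the job is handed in; nothing more can be done
```

The post that fits is seated in the shuttle, the shuttle is resting in the notch with the post still gripped, and I handed the job in at 32.3 s.

- **Which post fits:** I tried the near post first. It stopped about 2 mm into the hole from several offsets, so it is the thick one. I put it back in its rack hole.
- **Seating:** The far post dropped straight in, down to a TCP height of 0.0585 m with its head on the shuttle.
- **Click:** I slid the shuttle about 139 mm. From about 135 mm the force along the rail swung from -4 N to +1.8 N. It then turned back to resistance (about -5 N). I eased the push to -3.5 N before handing in.

**Last checks:**
- The shuttle is at rest at 139.4 mm and gripped at 25 N. The top-camera estimate for the notch was about 134 mm, some 5 mm short of where the click was felt. I trusted the click.
- The thick post's head is within 0.15 px of where it started in the top view.
- The flux bottle has not moved in the top view. I saw nothing else disturbed in the last pictures, but I did not measure the other bystanders.

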